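# Pin the cleaner bottle in its dock and take off its safety cap

### The job

Take the red-knobbed pin from its wooden block and push it down through the fork and the bottle's lug until its knob seats on the fork, so that the cleaner bottle cannot turn, then let go of it. Then press the yellow safety cap down, keep it down while twisting it anticlockwise about a fifth of a turn past its catch, and lift it straight off. Finish still holding the cap in the gripper, upright and still, about 5 cm above the bottle's mouth; the pin stays home, and the other things on the counter are left where they are.

Things in the scene. Friction and masses are not known exactly. Their poses are not given: they have to be found in the camera images.
- pin_knob (a point): centre of the pin's upright red knob (26 mm across, 46 mm tall; underside 23 mm below this point). Under it a steel shank 9 mm thick, 50 mm long, last 7 mm tapered to 4 mm; z up along the pin. It starts upright, loose, in a 13 mm hole in a dark wooden 60 mm cube fixed to the counter, knob resting on the cube's top, so this point is 83 mm above the counter. 90 g
- fork_hole (a point): centre of the 13 mm vertical hole on the top face of the dock's steel fork, 70 mm above the counter. Tines at 58-70 and 28-40 mm, bottle's lug at 44-54 mm, holes lined up at the start. Fork 34 mm wide; x points away from the bottle, whose axis is 95 mm along -x; z up. Dock fixed to the counter. Pin home: knob's underside on this face, pin_knob 23 mm above this point
- cap_center (a point): centre of the yellow cap, 52 mm across, 34 mm tall, 138 mm above the counter at the start; z up. Catches stop it lifting or turning until pressed down 4 mm (5 to 6 is right, stops at 7); spring 4 N at first, 10 N at 5 mm. Kept down, it is turned anticlockwise from above 55 to 110 degrees (70 is right), then lifts off. 50 g. Bottle's shoulder below: 72 mm across, slopes up to 110 mm height
- bottle_mouth (a point): top of the bottle's sprung seal when up, on the bottle's axis, 141 mm above the counter (3 mm above the cap's centre at the start); z up, x towards lug and fork. White bottle with a blue band, 72 mm across, upright in the dock. The cap is off once its underside (17 mm below its centre) is above this point
- bottle (a joint): turn of the bottle in its dock, rad, anticlockwise seen from above positive; 0 at the start, when the lug's hole is lined up with the fork. It turns with light friction (0.03 N m), so it tends to turn with the cap unless the pin is in.
- seal (a joint): how far the cap presses the sprung seal down, m: 0 up, grows as the cap is pressed; the cap can turn past its catch from about 0.004
- cup: white ceramic cup, 76 mm across and 62 mm tall, origin at the centre of its underside; it changes places with the pin's block
- portafilter: steel portafilter basket (66 mm across, 34 mm tall, origin under the basket's centre) with a black handle that runs out to 172 mm along its +x
- brush: blue brush lying flat, 170 mm long along its x
- dosing_cups: two nested aluminium dosing cups, 60 mm across, 62 mm tall, origin at the centre of the underside
- tamper: steel tamper, 58 mm across, 85 mm tall, origin at the centre of its underside
- pitcher: steel milk jug, 80 mm across, 95 mm tall, origin at the centre of its underside
Not all that is in view belongs to the job. There is more than one size of the part that bears cap_center; the job needs the smallest.

How it is judged:
By the outcome, as a careful person would: the job done as asked, in the order asked, and still so for the second after the job is handed in, while the arm keeps its last pose, push and grip.
It also fails if it takes over 58 s, if anything falls off the work surface, if the arm or the gripper's body presses on something with over 40 N, if the wrist force passes 120 N, or if a joint passes its speed limit or range.

### The arm

A 6-joint arm with a two-finger parallel gripper is mounted at the origin on the work surface. World frame = base frame: x ahead of the robot, y to its left, z up, the work surface at z = 0. Lengths are in mm, angles in rad, forces in N, time in s.
With the tool pointing down it reaches from about 300 to 775 mm from the base axis. Payload 14.6 kg.
Tool frame: the origin (TCP) lies on the front face of the gripper's body, between the roots of the fingers; the fingertips stand 97 mm ahead of it and the grasp point (between the pads) lies 78 mm ahead of it; z points along the fingers, y is the line along which they close (so a half turn about z gives the same grasp; the last joint's range is limited). The gripper opens to 94 mm and grips with 3 to 60 N. Pads are 16 mm wide; open, the fingers measure 119 mm over their backs; the gripper's body (75 mm by 177 mm) begins 78 mm behind the grasp point.
Start: joints at [-1.358, 0.3, 1.521, -0, 1.321, -0.067], TCP at [151.883, -528.603, 302.646] pointing down, gripper open.
Joint ranges: [-3.03, 3.03], [-0.79, 2.21], [0.23, 2.52], [-1.04, 4.18], [0, 3.07], [-2.55, 2.55]. Speed limits (rad/s): [2.22, 2.22, 2.57, 3.14, 3.14, 3.14].

### API

Orientations are given as [roll, pitch, yaw] about the fixed x, y, z axes, in that order (R = Rz(yaw) Ry(pitch) Rx(roll)).
In Python, from cell import * gives the robot as it stands.
- The arm moves only by the tool carry_out, never from a script. Its arguments are lists of equal length, an entry for each row: "slide": the shift along the world's x, y, z scaled (see below), a list of three; "dr": the turn, a rotation vector about the world's x, y, z scaled (see below), a list of three; "gripper": the opening in per cent of the stroke, from 0 (shut) to 100 (fully open). A call has 1 to 10 rows; each row is the pose to reach, as a shift and turn from the pose commanded when the call began, turning the shorter way round; what a row does not reach only later rows make up. The controller multiplies each number of a shift by 0.25 m and each number of a turn by 360 degrees. A row lasts 1/12 s, in which the tool goes at most 41.7 mm and 7.16 degrees, less where a joint would pass 70% of its speed; a pose out of reach is approached as far as the arm can. A call with a number of a shift or a turn outside -1 to 1 is refused whole. A call with a gripper value outside its range is refused whole. The fingers move at their own pace and stop on an object; "newtons" is the grip in N (left out, the last holds). Time passes only in rows, so rows that repeat a pose let the fingers close. It gives the time, the measured TCP pose, the force, the opening and the grip force at its end, in the units of the state.
- read_state(): the state, without advancing time (a new reading comes with each control period).
- camera(name): name is "scene" or "side" or "wrist"; returns the picture (400x640x3 uint8, red, green, blue); there is no depth.
- camera_model(name): a dict with "vfov" (degrees; the focal length in pixels is half the picture's height over the tangent of half this angle, whatever the lens; pixels are square), "cx", "cy" (the principal point, pixels), "R" (3x3) and "t" (3): a world point X has camera coordinates R X + t. Camera axes: x right, y down, z forward; pixel columns grow to the right and rows downward; lengths in mm; the calibration is good to about 2 mm. A picture is of the moment at which its call begins: read the wrist's pose just before it. camera_model takes no time and is no camera call; for the wrist camera it gives the pose at the moment of the call.
- sign_off(): hands the job in; it is judged then, once.
The state is a dict: "clock": time; "joints": joint angles; "qd": joint speeds; "effort": joint torques, N m; "eef_pos": TCP position; "eef_rot": TCP orientation; "wrist_force": force on the tool from outside, world axes, zero at the start; "moment": the same for the moment, N m; "finger_gap": finger opening in mm; "finger_force": force on a finger pad.
Only numpy, scipy, OpenCV 4.12 (cv2) and the standard library are available. Lean on these libraries where they do the work, as an engineer would, in place of code of your own. Each camera call takes 0.05 s, during which the arm holds its last target. There are 200 camera calls.

## Working session

There is one attempt and no reset: what is moved stays moved. The work goes in short steps, Python scripts to look and compute and a tool call to move; the robot and the scene stay as the last step left them, time stands still between calls to the robot, and variables do not carry over. Pictures are saved under pics/ and viewed, at most 10 in all, crops included, and the job is handed in when it is done.

Besides the shell and the picture viewer there is one more tool, called after ">>>" by a JSON object that holds its "name" and its "arguments", one argument or row to a line. carry_out: Moves the arm, as the interface text tells. Its arguments: {"type":"object","properties":{"slide":{"type":"array","items":{"type":"array","items":{"type":"number","minimum":-1,"maximum":1}}},"dr":{"type":"array","items":{"type":"array","items":{"type":"number","minimum":-1,"maximum":1}}},"gripper":{"type":"array","items":{"type":"number"}},"newtons":{"type":"number"}},"required":["slide","dr","gripper"]}

```bash
mkdir -p pics; ls; python3 - <<'E'
from cell import *
import cv2
for n in ("scene","side"):
    cv2.imwrite(f"pics/{n}0.png",camera(n)[:,:,::-1]); m=camera_model(n); print(n,m)
print(read_state())
E
```

```text
pics
scene {'vfov': 51.109967257328, 'cx': 317.65043176671935, 'cy': 198.97838847526535, 'R': array([[ 0.52856422,  0.8488917 , -0.00165709],
       [ 0.58901204, -0.3681539 , -0.71939386],
       [-0.61129754,  0.37926981, -0.69460041]]), 't': array([-331.22049097, -248.14546818, 1574.90844676])}
side {'vfov': 42.372963775640315, 'cx': 313.87816450487395, 'cy': 199.04845047014965, 'R': array([[-0.97643074, -0.21571593, -0.00704625],
       [-0.12242314,  0.58044059, -0.80504739],
       [ 0.17775147, -0.78521039, -0.59316866]]), 't': array([ 567.95370359,  144.89741557, 1573.01886013])}
{'clock': 0.1, 'joints': array([-1.35761792e+00,  3.00435659e-01,  1.52151234e+00, -1.17595765e-05,
        1.32070994e+00, -6.65871623e-02]), 'qd': array([-0.0005993 ,  0.0001855 , -0.00484256, -0.00017185,  0.00175178,
        0.00118653]), 'effort': array([ 5.02968433e-04, -5.32644510e+01, -3.53286874e+01,  7.09583564e-02,
        2.34815682e-02, -5.77998799e-05]), 'eef_pos': array([ 151.84550887, -528.48505558,  302.1347974 ]), 'eef_rot': array([-3.14052897e+00, -5.95164186e-05,  2.79768452e-01]), 'wrist_force': array([0.50549723, 0.02928526, 0.12478717]), 'moment': array([ 0.02840556, -0.02052184,  0.04122366]), 'finger_force': 0.0, 'finger_gap': 94.00843055783434}
```

View pics/scene0.png

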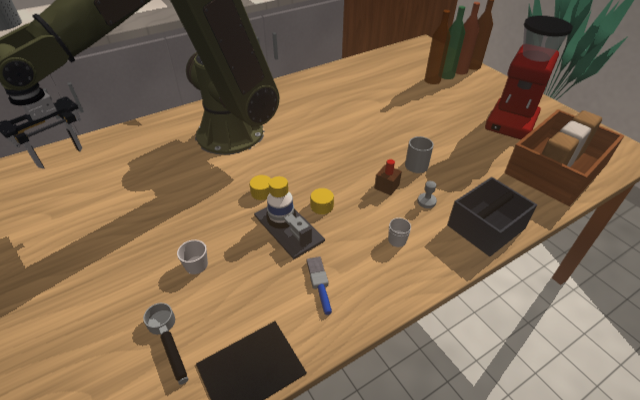

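View pics/side0.png

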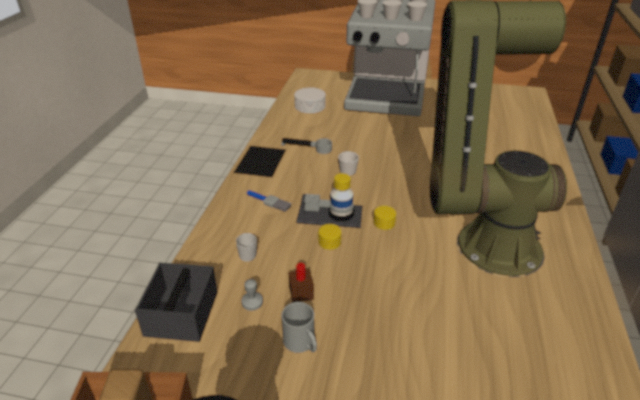

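The scene view shows the red knob at about (390,166) and the bottle with its yellow cap at (278,186). Two loose yellow caps sit at (260,187) and (322,200), and the fork is at about (298,228). In the side view the knob is at (301,271), the cap at (343,182), the fork at (313,203) and the loose caps at (385,217) and (330,237).

```bash
cat > h.py <<'E'
from cell import *
import numpy as np, cv2
def ray(m,p):
    f=200/np.tan(np.radians(m["vfov"]/2)); R=np.array(m["R"]); 
    d=R.T@np.array([(p[0]-m["cx"])/f,(p[1]-m["cy"])/f,1]); return -R.T@m["t"], d/np.linalg.norm(d)
def plane(m,p,z):
    o,d=ray(m,p); return o+d*(z-o[2])/d[2]
def proj(m,X):
    f=200/np.tan(np.radians(m["vfov"]/2)); c=m["R"]@np.array(X,float)+m["t"]; return f*c[:2]/c[2]+[m["cx"],m["cy"]]
def tri(r):
    A=sum(np.eye(3)-np.outer(d,d) for o,d in r); b=sum((np.eye(3)-np.outer(d,d))@o for o,d in r)
    return np.linalg.solve(A,b)
def blobs(im,lo,hi,amin=25):
    h=cv2.cvtColor(im,cv2.COLOR_RGB2HSV); k=cv2.inRange(h,lo,hi)
    n,l,s,c=cv2.connectedComponentsWithStats(k); return [(s[i].tolist(),c[i].round(1).tolist()) for i in range(1,n) if s[i][4]>=amin]
RED=((0,190,90),(6,255,255)); YEL=((22,170,90),(32,255,255))
E
python3 - <<'E'
from h import *
P={}
for n in("scene","side"):
    im=cv2.cvtColor(cv2.imread(f"pics/{n}0.png"),cv2.COLOR_BGR2RGB)
    print(n,"red",blobs(im,*RED)); print("yel",blobs(im,*YEL))
    m=camera_model(n)
    # top faces of fork etc.
    f=[(298,225),(313,199)][n=="side"]
    print("fork",plane(m,f,70)[:2])
m1,m2=camera_model("scene"),camera_model("side")
c=cv2.hconcat([cv2.resize(cv2.imread("pics/scene0.png")[160:260,230:340],(440,400),interpolation=2),cv2.resize(cv2.imread("pics/side0.png")[165:255,285:375],(360,360),interpolation=2).copy() if 0 else cv2.resize(cv2.imread("pics/side0.png")[165:255,285:375],(360,400),interpolation=2)])
cv2.imwrite("pics/c0.png",c)
E
```

```text
scene red [([545, 51, 14, 21, 118], [551.5, 62.2]), ([490, 107, 50, 25, 494], [515.1, 119.8]), ([387, 160, 7, 7, 33], [390.1, 162.2])]
yel [([250, 175, 38, 25, 716], [268.1, 186.3]), ([311, 189, 23, 25, 476], [321.8, 200.6])]
fork [598.85868065 -45.81102282]
side red [([296, 263, 10, 19, 157], [300.5, 272.1])]
yel [([334, 174, 17, 16, 224], [341.5, 181.4]), ([374, 206, 22, 24, 452], [384.4, 217.2]), ([318, 224, 23, 26, 496], [329.4, 236.2])]
fork [590.30354103 -28.31129974]
```

View pics/c0.png

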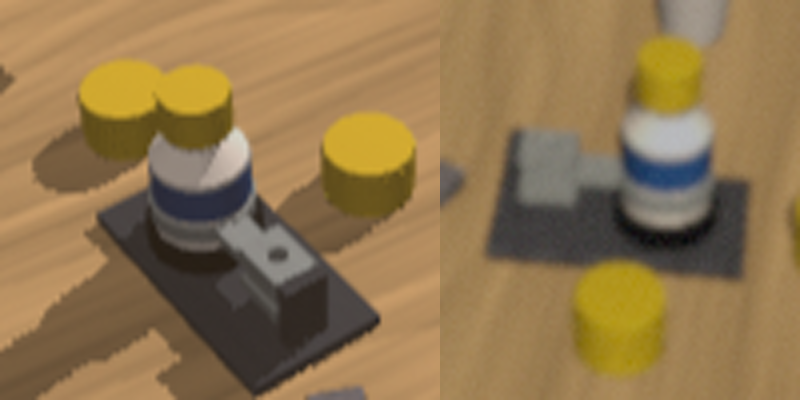

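The crop shows the fork hole at scene pixel (299.5,223.5). The bottle's cap top is centred at about (278.3,182.5), and the fork lies off the bottle towards the lower right.

```bash
python3 - <<'E'
from h import *
a,b=camera_model("scene"),camera_model("side")
print("hole",plane(a,(299.5,223.5),70))
print("cap",plane(a,(278.2,182.5),155),plane(b,(342.2,181.5),138))
print("knob",plane(b,(300.7,272),83),plane(a,(390.1,163),100), tri([ray(a,(390.2,167)),ray(b,(300.7,272))]))
w=camera_model("wrist");s=read_state()
print(w,s["eef_pos"])
E
```

```text
hole [596.21641718 -39.54201251  70.        ]
cap [503.27948404 -49.63167453 155.        ] [500.2415607  -47.49000891 138.        ]
knob [547.29840255 315.43965678  83.        ] [549.68387153 310.77687643 100.        ] [548.09166927 314.57724729  81.65485402]
{'vfov': 62.05424229294008, 'cx': 317.9862886255943, 'cy': 196.6566243806119, 'R': array([[ 2.76099079e-01, -9.61128974e-01, -6.27823775e-04],
       [-9.23927249e-01, -2.65592176e-01,  2.75352928e-01],
       [-2.64816422e-01, -7.54446263e-02, -9.61343004e-01]]), 't': array([-548.80393359,  -30.30669576,  391.96602578])} [ 151.84550887 -528.48505558  302.1347974 ]
```

>>> {"name": "carry_out", "arguments": {
  "slide": [
    [0.8,0.98,0],
    [0.8,0.98,0],
    [0.8,0.98,0],
    [0.8,0.98,0],
    [0.8,0.98,0],
    [0.8,0.98,0],
    [0.8,0.98,0],
    [0.8,0.98,0],
    [0.8,0.98,0],
    [0.8,0.98,0]
  ],
  "dr": [
    [0,0,-0.03],
    [0,0,-0.03],
    [0,0,-0.03],
    [0,0,-0.03],
    [0,0,-0.03],
    [0,0,-0.03],
    [0,0,-0.03],
    [0,0,-0.03],
    [0,0,-0.03],
    [0,0,-0.03]
  ],
  "gripper": [100,100,100,100,100,100,100,100,100,100]
}}

```text
clock: 0.93
eef_pos: [352.4, -282.8, 302.6]
eef_rot: [-3.141, 0.0, 0.094]
wrist_force: [-0.7, 0.2, -0.4]
finger_gap: 94.0
finger_force: 0.0
```

>>> {"name": "carry_out", "arguments": {
  "slide": [
    [0.8,0.95,0],
    [0.8,0.95,0],
    [0.8,0.95,0],
    [0.8,0.95,0],
    [0.8,0.95,0],
    [0.8,0.95,0],
    [0.8,0.95,0],
    [0.8,0.95,0],
    [0.8,0.95,0],
    [0.8,0.95,0]
  ],
  "dr": [
    [0,0,0],
    [0,0,0],
    [0,0,0],
    [0,0,0],
    [0,0,0],
    [0,0,0],
    [0,0,0],
    [0,0,0],
    [0,0,0],
    [0,0,0]
  ],
  "gripper": [100,100,100,100,100,100,100,100,100,100]
}}

```text
clock: 1.77
eef_pos: [551.9, -46.8, 301.9]
eef_rot: [-3.142, 0.001, 0.092]
wrist_force: [0.7, -0.8, 0.4]
finger_gap: 94.0
finger_force: 0.0
```

```bash
python3 - <<'E'
from h import *
s=read_state(); w=camera_model("wrist"); im=camera("wrist"); cv2.imwrite("pics/w1.png",im[:,:,::-1])
print(s["clock"],s["eef_pos"],s["eef_rot"],s["joints"]); print(blobs(im,*YEL))
print("exp hole",proj(w,(596,-39.5,70)),"cap",proj(w,(502,-48.5,155)))
np.savez("w1.npz",**w)
E
```

```text
1.7667 [551.9177291  -46.77766026 301.93491452] [-3.14151152e+00  1.27514523e-03  9.15883100e-02] [-1.50606954e-01  3.09650697e-01  1.50999706e+00 -2.34198698e-04
  1.32320230e+00  1.32865865e+00]
[([158, 173, 66, 64, 3209], [190.1, 205.7]), ([274, 240, 74, 84, 3727], [310.6, 283.2]), ([291, 359, 20, 3, 46], [300.5, 359.7])]
exp hole [315.06851894 138.89045756] cap [314.97208129 274.68979552]
```

View pics/w1.png

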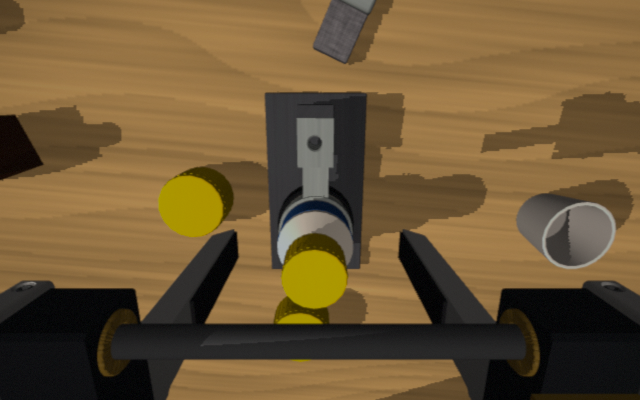

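The wrist view shows the fork hole at about (315,143) and the cap's top face at about (314,277). The fork axis runs straight up the image, so this yaw is right.

```bash
python3 - <<'E'
from h import *
w=np.load("w1.npz"); im=cv2.imread("pics/w1.png",0)
c=im[130:157,302:328]; k=(c<75).astype(np.uint8); n,l,s,ce=cv2.connectedComponentsWithStats(k); print(s,ce+[302,130])
i=1+np.argmax(s[1:,4]);h=ce[i]+[302,130]
print(plane(w,h,70),plane(w,(314,277),155))
row=cv2.imread("pics/w1.png",0)[170]; print(row[295:340]); print(im[125][290:340])
E
```

```text
[[  0   0  26  27 547]
 [  6   6  14  15 155]] [[314.56489945 143.04387569]
 [314.27096774 142.84516129]]
[592.26027769 -39.08119835  70.        ] [499.94949958 -47.92976792 155.        ]
[ 53  55  54  54  53  52  58  86 115 124 125 125 124 126 126 126 127 126
 126 127 126 127 128 129 129 127 126 125 125 125 124 125 124  99  60  53
  52  54  54  54  52  44  34  33  34]
[ 55  56  57  55  54  57  79 109 123 124 123 124 126 126 126 128 127 125
 123 124 124 124 124 124 123 126 125 122 120 118 121 124 127 127 126 124
 124 124 123 122 124 124 121  97  54  36  32  34  35  31]
```

>>> {"name": "carry_out", "arguments": {
  "slide": [
    [0,1,0],
    [0,1,0],
    [0,1,0],
    [0,1,0],
    [0,1,0],
    [0,1,0],
    [0,1,0],
    [0,1,0]
  ],
  "dr": [
    [0,0,0],
    [0,0,0],
    [0,0,0],
    [0,0,0],
    [0,0,0],
    [0,0,0],
    [0,0,0],
    [0,0,0]
  ],
  "gripper": [70,70,70,70,70,70,70,70]
}}

```text
clock: 2.48
eef_pos: [551.7, 203.7, 302.5]
eef_rot: [3.141, 0.0, 0.092]
wrist_force: [-0.4, -0.0, -0.5]
finger_gap: 65.6
finger_force: 0.0
```

>>> {"name": "carry_out", "arguments": {
  "slide": [
    [-0.016,0.44,-0.2],
    [-0.016,0.44,-0.2],
    [-0.016,0.44,-0.2],
    [-0.016,0.44,-0.2],
    [-0.016,0.44,-0.2]
  ],
  "dr": [
    [0,0,0],
    [0,0,0],
    [0,0,0],
    [0,0,0],
    [0,0,0]
  ],
  "gripper": [70,70,70,70,70]
}}

```text
clock: 2.9
eef_pos: [548.2, 312.6, 251.6]
eef_rot: [3.141, 0.002, 0.091]
wrist_force: [-0.7, -0.9, 0.1]
finger_gap: 65.9
finger_force: 0.0
```

```bash
python3 - <<'E'
from h import *
s=read_state(); w=camera_model("wrist"); im=camera("wrist"); cv2.imwrite("pics/w2.png",im[:,:,::-1]); np.savez("w2.npz",**w)
print(s["clock"],s["eef_pos"],s["eef_rot"],s["joints"]); print(blobs(im,*RED))
print("exp knob top",proj(w,(548,314.5,106)))
E
```

```text
2.9 [548.15288475 312.60424699 251.61693755] [3.14059025e+00 1.75360003e-03 9.08893682e-02] [ 4.60334433e-01  5.22829733e-01  1.32964606e+00 -3.13736046e-04
  1.29111412e+00  1.94032742e+00]
[([300, 190, 35, 43, 986], [315.8, 215.1])]
exp knob top [315.84574527 213.85098776]
```

View pics/w2.png

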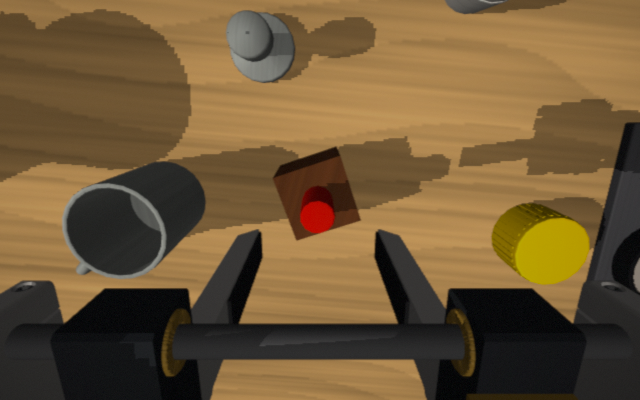

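The knob's top face is at about (317,216), roughly midway between the fingers. The block under it is rotated a little.

```bash
python3 - <<'E'
from h import *
w=np.load("w2.npz"); im=cv2.cvtColor(cv2.imread("pics/w2.png"),cv2.COLOR_BGR2HSV)
k=cv2.inRange(im,(0,190,150),(6,255,255)); v=im[...,2]; print([ (int(v[y,316])) for y in range(185,238,3)])
print(plane(w,(317,216),106))
E
```

```text
[80, 62, 61, 61, 62, 78, 179, 181, 182, 182, 182, 183, 184, 184, 185, 184, 119, 177]
[546.43325262 313.51861989 106.        ]
```

>>> {"name": "carry_out", "arguments": {
  "slide": [
    [-0.008,0.004,-0.364],
    [-0.008,0.004,-0.364],
    [-0.008,0.004,-0.364],
    [-0.008,0.004,-0.364],
    [-0.008,0.004,-0.364],
    [-0.008,0.004,-0.364],
    [-0.008,0.004,-0.364],
    [-0.008,0.004,-0.364],
    [-0.008,0.004,-0.364],
    [-0.008,0.004,-0.364]
  ],
  "dr": [
    [0,0,0],
    [0,0,0],
    [0,0,0],
    [0,0,0],
    [0,0,0],
    [0,0,0],
    [0,0,0],
    [0,0,0],
    [0,0,0],
    [0,0,0]
  ],
  "gripper": [70,70,70,70,15,15,15,15,15,15],
  "newtons": 25
}}

```text
clock: 3.78
eef_pos: [546.0, 315.0, 162.2]
eef_rot: [-3.141, -0.001, 0.091]
wrist_force: [-0.7, -1.5, 0.4]
finger_gap: 29.4
finger_force: 0.2
```

>>> {"name": "carry_out", "arguments": {
  "slide": [
    [0,0,0],
    [0,0,0],
    [0,0,0]
  ],
  "dr": [
    [0,0,0],
    [0,0,0],
    [0,0,0]
  ],
  "gripper": [15,15,15]
}}

```text
clock: 4.03
eef_pos: [546.0, 314.9, 162.0]
eef_rot: [-3.142, -0.0, 0.091]
wrist_force: [-1.2, -1.8, 5.6]
finger_gap: 25.6
finger_force: 25.0
```

>>> {"name": "carry_out", "arguments": {
  "slide": [
    [0,0,0.1],
    [0,0,0.2],
    [0,0,0.32],
    [0,0,0.32],
    [0,0,0.32],
    [0,0,0.32]
  ],
  "dr": [
    [0,0,0],
    [0,0,0],
    [0,0,0],
    [0,0,0],
    [0,0,0],
    [0,0,0]
  ],
  "gripper": [15,15,15,15,15,15]
}}

```text
clock: 4.53
eef_pos: [545.6, 314.8, 240.6]
eef_rot: [3.141, 0.001, 0.091]
wrist_force: [0.1, 0.9, -1.7]
finger_gap: 25.8
finger_force: 25.0
```

>>> {"name": "carry_out", "arguments": {
  "slide": [
    [0.1,-0.15,0],
    [0.19,-0.3,0],
    [0.19,-0.45,0],
    [0.19,-0.6,0],
    [0.19,-0.75,0],
    [0.19,-0.9,0],
    [0.19,-1,0],
    [0.19,-1,0],
    [0.19,-1,0]
  ],
  "dr": [
    [0,0,0],
    [0,0,0],
    [0,0,0],
    [0,0,0],
    [0,0,0],
    [0,0,0],
    [0,0,0],
    [0,0,0],
    [0,0,0]
  ],
  "gripper": [15,15,15,15,15,15,15,15,15]
}}

```text
clock: 5.28
eef_pos: [593.1, 63.9, 240.3]
eef_rot: [-3.141, 0.002, 0.089]
wrist_force: [0.2, 0.8, -1.3]
finger_gap: 25.6
finger_force: 25.0
```

>>> {"name": "carry_out", "arguments": {
  "slide": [
    [0,-0.15,0],
    [0,-0.28,0],
    [0,-0.38,0],
    [0,-0.416,0],
    [0,-0.416,0],
    [0,-0.416,0],
    [0,-0.416,0]
  ],
  "dr": [
    [0,0,0],
    [0,0,0],
    [0,0,0],
    [0,0,0],
    [0,0,0],
    [0,0,0],
    [0,0,0]
  ],
  "gripper": [15,15,15,15,15,15,15]
}}

```text
clock: 5.87
eef_pos: [593.4, -37.4, 241.3]
eef_rot: [-3.141, 0.001, 0.093]
wrist_force: [-0.4, 0.4, -0.8]
finger_gap: 25.6
finger_force: 25.0
```

```bash
python3 - <<'E'
from h import *
s=read_state(); w=camera_model("wrist"); im=camera("wrist"); np.savez("w3.npz",**w); cv2.imwrite("pics/w3.png",im[:,:,::-1])
a=camera("scene"); b=camera("side"); cv2.imwrite("pics/s3.png",a[:,:,::-1]); cv2.imwrite("pics/d3.png",b[:,:,::-1])
print(s["clock"],s["eef_pos"],s["eef_rot"],s["finger_gap"],s["wrist_force"],s["joints"]); print(blobs(im,*RED))
print("exp hole",proj(w,(594,-39.3,70)))
z=lambda i,y,x,h,ww,o:cv2.resize(i[y:y+h,x:x+ww,::-1],o,interpolation=2)
wc=z(im,90,235,150,160,(400,375))
ms=camera_model("scene");md=camera_model("side"); p=proj(ms,(594,-39.3,100)).astype(int); q=proj(md,(594,-39.3,100)).astype(int); print(p,q)
sc=z(a,p[1]-40,p[0]-30,80,60,(400,533)); dc=z(b,q[1]-40,q[0]-30,80,60,(400,533))
cv2.imwrite("pics/c3.png",cv2.hconcat([sc,dc]))
E
```

```text
5.8667 [593.4430936  -37.4104844  241.27951966] [-3.14122388e+00  5.48590699e-04  9.28260988e-02] 25.61050328957936 [-0.44982353  0.36227079 -0.84632673] [-1.24617787e-01  4.52455730e-01  1.45884716e+00  2.56413316e-04
  1.23090501e+00  1.35326698e+00]
[([293, 254, 52, 47, 1876], [318.1, 276.8])]
exp hole [321.12693194 203.16976777]
[298 215] [312 189]
```

View pics/w3.png

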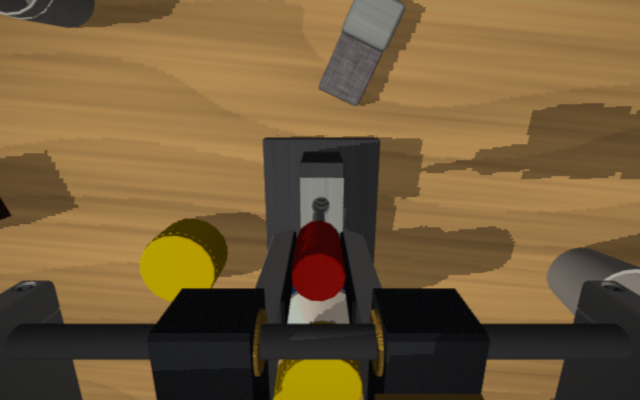

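View pics/c3.png

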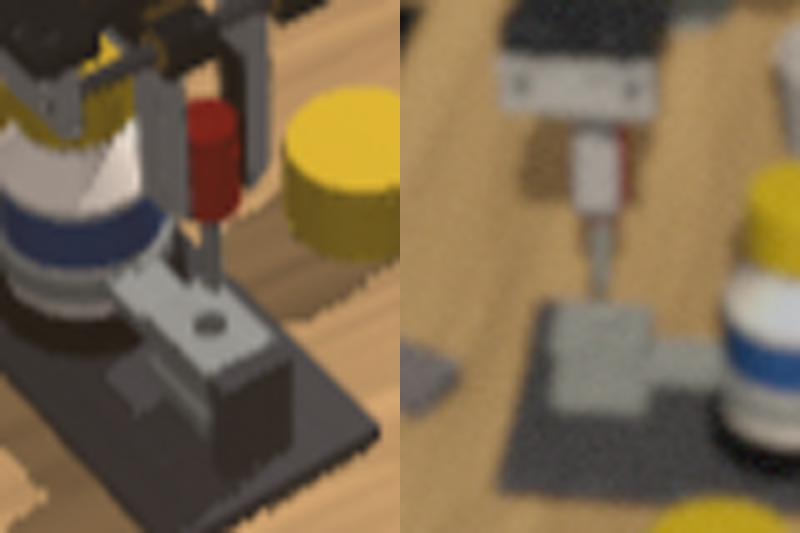

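The wrist view shows the hole at about (320,205) with the pin's shank just below it. In the scene crop the tip is at (299.8,217.8) and the hole at (299.5,223.6). In the side crop the tip is at about (311.9,193) and the shank looks upright. I'll compare tip and hole in the same view, so the camera bias cancels.

```bash
python3 - <<'E'
from h import *
a=camera_model("scene"); b=camera_model("side"); w=np.load("w3.npz")
print("scene tip",plane(a,(299.8,217.6),89.3),"hole",plane(a,(299.5,223.5),70))
print("side tip",plane(b,(311.9,192.9),89.3))
print("wrist: hole",plane(w,(320.5,204),70)); print("TCP-axis tip expected px wrist",proj(w,(593.4,-37.4,89.3)),"at knob top",proj(w,(593.4,-37.4,185)))
im=cv2.imread("pics/w3.png"); cv2.imwrite("pics/c4.png",cv2.resize(im[165:240,280:360],(800,600)[:2] and (640,600),interpolation=2))
E
```

```text
scene tip [593.53254706 -36.33396502  89.3       ] hole [596.21641718 -39.54201251  70.        ]
side tip [595.06269429 -34.19845061  89.3       ]
wrist: hole [593.26228266 -38.86702961  70.        ]
TCP-axis tip expected px wrist [318.74701581 211.36039507] at knob top [319.23832034 276.61618984]
```

View pics/c4.png

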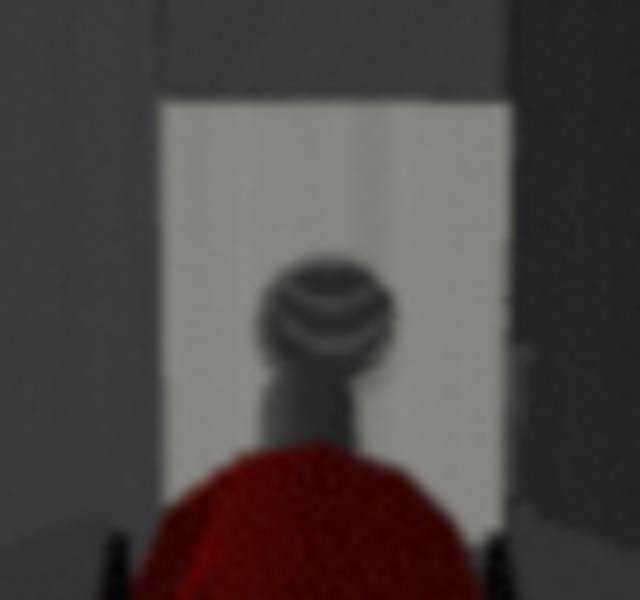

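>>> {"name": "carry_out", "arguments": {
  "slide": [
    [0,-0.008,0],
    [0,-0.008,-0.03],
    [0,-0.008,-0.06],
    [0,-0.008,-0.085],
    [0,-0.008,-0.1],
    [0,-0.008,-0.108],
    [0,-0.008,-0.108],
    [0,-0.008,-0.108]
  ],
  "dr": [
    [0,0,0],
    [0,0,0],
    [0,0,0],
    [0,0,0],
    [0,0,0],
    [0,0,0],
    [0,0,0],
    [0,0,0]
  ],
  "gripper": [15,15,15,15,15,15,15,15]
}}

```text
clock: 6.68
eef_pos: [593.4, -41.1, 214.7]
eef_rot: [-3.142, -0.0, 0.091]
wrist_force: [0.2, 0.9, -0.4]
finger_gap: 25.7
finger_force: 25.0
```

>>> {"name": "carry_out", "arguments": {
  "slide": [
    [0,0.004,0],
    [0,0.004,-0.02],
    [0,0.004,-0.04],
    [0,0.004,-0.05],
    [0,0.004,-0.05]
  ],
  "dr": [
    [0,0,0],
    [0,0,0],
    [0,0,0],
    [0,0,0],
    [0,0,0]
  ],
  "gripper": [15,15,15,15,15]
}}

```text
clock: 7.1
eef_pos: [593.1, -40.1, 201.2]
eef_rot: [-3.141, 0.001, 0.091]
wrist_force: [0.1, -0.4, -0.9]
finger_gap: 25.8
finger_force: 25.0
```

```bash
python3 - <<'E'
from h import *
s=read_state(); print(s["eef_pos"],s["wrist_force"],s["moment"])
w=camera_model("wrist"); im=camera("wrist"); a=camera("scene")
p=proj(camera_model("scene"),(594,-39,85)).astype(int)
z=lambda i,y,x,h,ww,o:cv2.resize(i[y:y+h,x:x+ww,::-1],o,interpolation=2)
q=proj(w,(593,-40,70)).astype(int); print(q)
cv2.imwrite("pics/c5.png",cv2.hconcat([z(im,q[1]-40,q[0]-40,80,80,(400,400)),z(a,p[1]-30,p[0]-30,60,60,(400,400))]))
E
```

```text
[593.11914927 -40.06046758 201.17798975] [ 0.13090154 -0.41420062 -0.89706367] [-0.00749431 -0.0354564   0.03048426]
[318 220]
```

View pics/c5.png

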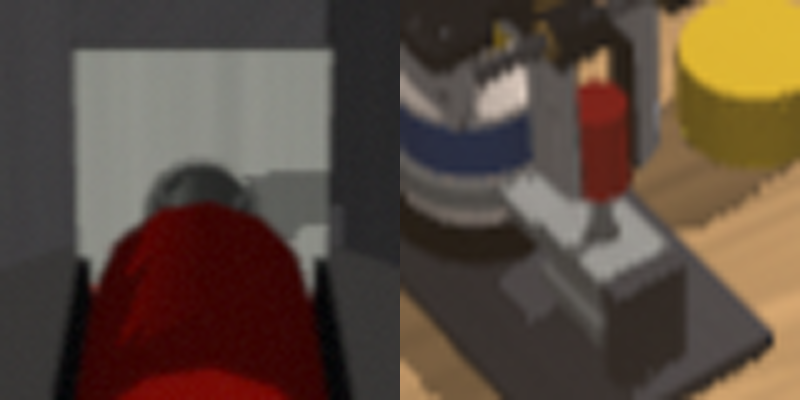

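The pin is inside the hole, well centred, with no contact force. I'll push it home.

>>> {"name": "carry_out", "arguments": {
  "slide": [
    [0,0,-0.03],
    [0,0,-0.06],
    [0,0,-0.09],
    [0,0,-0.11],
    [0,0,-0.118],
    [0,0,-0.124],
    [0,0,-0.124],
    [0,0,-0.124]
  ],
  "dr": [
    [0,0,0],
    [0,0,0],
    [0,0,0],
    [0,0,0],
    [0,0,0],
    [0,0,0],
    [0,0,0],
    [0,0,0]
  ],
  "gripper": [15,15,15,15,15,15,15,15]
}}

```text
clock: 7.87
eef_pos: [593.2, -40.0, 172.0]
eef_rot: [-3.142, 0.0, 0.091]
wrist_force: [-8.2, 0.8, 11.9]
finger_gap: 25.6
finger_force: 25.0
```

>>> {"name": "carry_out", "arguments": {
  "slide": [
    [-0.005,0,0],
    [-0.005,0,0],
    [-0.005,0,-0.006],
    [-0.005,0,-0.008],
    [-0.005,0,-0.008]
  ],
  "dr": [
    [0,0,0],
    [0,0,0],
    [0,0,0],
    [0,0,0],
    [0,0,0]
  ],
  "gripper": [15,15,15,15,15]
}}

```text
clock: 8.28
eef_pos: [592.8, -40.1, 171.9]
eef_rot: [3.141, -0.003, 0.091]
wrist_force: [-9.3, 2.4, 24.4]
finger_gap: 25.8
finger_force: 25.0
```

>>> {"name": "carry_out", "arguments": {
  "slide": [
    [0,0,0.007],
    [0,0,0.007],
    [0,0,0.007],
    [0,0,0.007],
    [0,0,0.007],
    [0,0,0.15],
    [0,0,0.3],
    [0,0,0.45],
    [0,0,0.5],
    [0,0,0.5]
  ],
  "dr": [
    [0,0,0],
    [0,0,0],
    [0,0,0],
    [0,0,0],
    [0,0,0],
    [0,0,0],
    [0,0,0],
    [0,0,0],
    [0,0,0],
    [0,0,0]
  ],
  "gripper": [15,60,60,60,60,70,80,85,85,85]
}}

```text
clock: 9.12
eef_pos: [592.8, -40.2, 298.0]
eef_rot: [3.14, -0.006, 0.091]
wrist_force: [0.1, 0.5, -0.7]
finger_gap: 79.3
finger_force: 0.0
```

>>> {"name": "carry_out", "arguments": {
  "slide": [
    [-0.1,-0.01,0],
    [-0.2,-0.02,0],
    [-0.2,-0.02,0],
    [-0.2,-0.02,0],
    [-0.2,-0.02,0]
  ],
  "dr": [
    [0,0,0],
    [0,0,0],
    [0,0,0],
    [0,0,0],
    [0,0,0]
  ],
  "gripper": [85,85,85,85,85]
}}

```text
clock: 9.53
eef_pos: [542.5, -45.1, 293.5]
eef_rot: [-3.141, 0.001, 0.091]
wrist_force: [0.0, -0.9, -0.2]
finger_gap: 79.8
finger_force: 0.0
```

```bash
python3 - <<'E'
from h import *
s=read_state(); w=camera_model("wrist"); im=camera("wrist"); a=camera("scene"); b=camera("side")
print(s["clock"],s["eef_pos"],s["eef_rot"],s["joints"],s["wrist_force"])
ms,md=camera_model("scene"),camera_model("side")
print("wrist red",blobs(im,*RED),"scene",blobs(a,*RED)[-1:],"side",blobs(b,*RED),"yel",blobs(im,*YEL))
X=(593,-39.5,93); print(proj(w,X),proj(ms,X),proj(md,X))
z=lambda i,h,ww,o,c:cv2.resize(i[c[1]:c[1]+h,c[0]:c[0]+ww,::-1],o,interpolation=2)
p=proj(ms,X).astype(int)
np.savez("w6.npz",**w); cv2.imwrite("pics/w6.png",im[:,:,::-1])
cv2.imwrite("pics/c6.png",cv2.hconcat([z(im,400,400,(400,400),(120,0)),z(a,60,60,(400,400),p-[30,30])]))
E
```

```text
9.5333 [542.46160632 -45.09917436 293.47501117] [-3.14139764e+00  6.32014445e-04  9.12144395e-02] [-1.50248458e-01  2.95068529e-01  1.54900425e+00  3.96876584e-05
  1.29818018e+00  1.32932279e+00] [ 0.04930102 -0.92022747 -0.18164327]
wrist red [([302, 124, 32, 32, 793], [317.5, 139.3])] scene [([294, 209, 9, 17, 79], [298.4, 215.2])] side [([310, 185, 6, 13, 67], [312.3, 190.6])] yel [([155, 166, 68, 67, 3434], [188.8, 199.8]), ([282, 233, 71, 73, 3571], [316.2, 272.3]), ([274, 294, 53, 30, 679], [296.0, 315.8])]
[317.43991354 135.60638939] [298.64716376 216.98838359] [312.87871564 191.09579479]
```

View pics/c6.png

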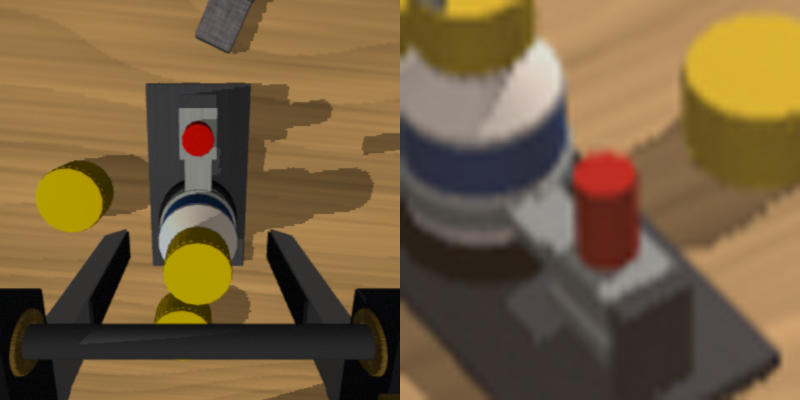

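The pin is seated: the knob's underside is flush on the fork, with the red top at wrist pixel (317.5,140). The cap's top face is at about (318,273).

```bash
python3 - <<'E'
from h import *
w=np.load("w6.npz"); im=cv2.imread("pics/w6.png"); h=cv2.cvtColor(im,cv2.COLOR_BGR2HSV)
def fit(lo,hi,x0,x1,y0,y1):
    k=cv2.inRange(h,lo,hi)[y0:y1,x0:x1]; c=max(cv2.findContours(k,0,1)[0],key=cv2.contourArea); (x,y),r=cv2.minEnclosingCircle(c); return x+x0,y+y0,r
v=h[...,2]; print(v[225:310:4,318], v[273,275:360:4]); print(v[120:160:2,317])
f=fit((20,150,150),(34,255,255),260,380,225,320); print(f,plane(w,f[:2],155))
g=fit((0,190,150),(6,255,255),290,345,115,165); print(g,plane(w,g[:2],116))
E
```

```text
[114  60  59  61  66 178 178 177 178 177 178 177 178 177 176 176 176 177
 175 176  94  56] [163 162 169 179 178 177 177 177 178 177 177 177 178 178 177 178 178 177
 178 145 146 143]
[100  57 137 168 169 170 169 170 169 171 170 170 171 171 172 170 171 171
 128 129]
(316.5, 276.0, 34.86053466796875) [496.38831761 -47.65665312 155.        ]
(317.1521739959717, 139.80434799194336, 15.675354957580566) [592.02754845 -39.39143908 116.        ]
```

>>> {"name": "carry_out", "arguments": {
  "slide": [
    [-0.12,-0.01,0],
    [-0.176,-0.014,0],
    [-0.176,-0.014,-0.08],
    [-0.176,-0.014,-0.16],
    [-0.176,-0.014,-0.23],
    [-0.176,-0.014,-0.28],
    [-0.176,-0.014,-0.296],
    [-0.176,-0.014,-0.296],
    [-0.176,-0.014,-0.296]
  ],
  "dr": [
    [0,0,0],
    [0,0,0],
    [0,0,0],
    [0,0,0],
    [0,0,0],
    [0,0,0],
    [0,0,0],
    [0,0,0],
    [0,0,0]
  ],
  "gripper": [85,85,85,85,85,85,85,85,85]
}}

```text
clock: 10.43
eef_pos: [498.5, -48.6, 220.6]
eef_rot: [3.142, -0.0, 0.091]
wrist_force: [0.4, 1.4, 0.6]
finger_gap: 79.9
finger_force: 0.0
```

>>> {"name": "carry_out", "arguments": {
  "slide": [
    [0,0,-0.004],
    [0,0,-0.004],
    [0,0,-0.004],
    [0,0,-0.004],
    [0,0,-0.004],
    [0,0,-0.004],
    [0,0,-0.004],
    [0,0,-0.004]
  ],
  "dr": [
    [0,0,0],
    [0,0,0],
    [0,0,0],
    [0,0,0],
    [0,0,0],
    [0,0,0],
    [0,0,0],
    [0,0,0]
  ],
  "gripper": [45,45,45,45,45,45,45,45],
  "newtons": 45
}}

```text
clock: 11.1
eef_pos: [498.2, -48.6, 219.4]
eef_rot: [3.141, -0.0, 0.091]
wrist_force: [-0.8, -0.5, 3.1]
finger_gap: 51.6
finger_force: 45.0
```

Gripped. Next I press down about 5.5 mm.

>>> {"name": "carry_out", "arguments": {
  "slide": [
    [0,0,-0.006],
    [0,0,-0.012],
    [0,0,-0.018],
    [0,0,-0.022],
    [0,0,-0.022],
    [0,0,-0.022]
  ],
  "dr": [
    [0,0,0],
    [0,0,0],
    [0,0,0],
    [0,0,0],
    [0,0,0],
    [0,0,0]
  ],
  "gripper": [45,45,45,45,45,45]
}}

```text
clock: 11.6
eef_pos: [498.3, -48.6, 214.1]
eef_rot: [3.141, -0.001, 0.091]
wrist_force: [-2.8, 1.1, 10.1]
finger_gap: 51.3
finger_force: 45.0
```

>>> {"name": "carry_out", "arguments": {
  "slide": [
    [0,0,-0.001],
    [0,0,-0.001],
    [0,0,-0.001],
    [0,0,-0.001],
    [0,0,-0.001],
    [0,0,-0.001]
  ],
  "dr": [
    [0,0,0.012],
    [0,0,0.026],
    [0,0,0.04],
    [0,0,0.054],
    [0,0,0.068],
    [0,0,0.068]
  ],
  "gripper": [45,45,45,45,45,45]
}}

```text
clock: 12.1
eef_pos: [498.6, -48.7, 214.2]
eef_rot: [3.14, -0.002, 0.524]
wrist_force: [-0.3, 0.5, 9.9]
finger_gap: 51.8
finger_force: 45.0
```

>>> {"name": "carry_out", "arguments": {
  "slide": [
    [0,0,0],
    [0,0,0],
    [0,0,0],
    [0,0,0],
    [0,0,0],
    [0,0,0],
    [0,0,0],
    [0,0,0],
    [0,0,0],
    [0,0,0]
  ],
  "dr": [
    [0,0,0.016],
    [0,0,0.032],
    [0,0,0.048],
    [0,0,0.064],
    [0,0,0.08],
    [0,0,0.096],
    [0,0,0.112],
    [0,0,0.128],
    [0,0,0.132],
    [0,0,0.132]
  ],
  "gripper": [45,45,45,45,45,45,45,45,45,45]
}}

```text
clock: 12.93
eef_pos: [498.6, -48.7, 214.2]
eef_rot: [3.139, -0.0, 1.35]
wrist_force: [-0.4, 0.1, 8.7]
finger_gap: 51.9
finger_force: 45.0
```

```bash
python3 - <<'E'
from h import *
s=read_state(); print(s["eef_pos"],s["eef_rot"],s["wrist_force"],s["moment"],s["joints"])
a=camera("scene"); b=camera("side"); print(blobs(a,*RED)[-1:],blobs(b,*RED))
E
```

```text
[498.62559097 -48.69985743 214.18071175] [ 3.13942380e+00 -9.53166251e-05  1.35004766e+00] [-0.35672256  0.12970432  8.70857756] [-0.01737404 -0.07464347  0.08705913] [-1.70473906e-01  2.86109430e-01  1.75839429e+00 -1.55210768e-05
  1.09491803e+00  5.02819559e-02]
[([294, 209, 9, 16, 85], [298.5, 215.4])] [([310, 185, 6, 13, 70], [312.3, 190.6])]
```

>>> {"name": "carry_out", "arguments": {
  "slide": [
    [0,0,0.01],
    [0,0,0.02],
    [0,0,0.03],
    [0,0,0.04],
    [0,0,0.048],
    [0,0,0.048]
  ],
  "dr": [
    [0,0,0],
    [0,0,0],
    [0,0,0],
    [0,0,0],
    [0,0,0],
    [0,0,0]
  ],
  "gripper": [45,45,45,45,45,45]
}}

```text
clock: 13.53
eef_pos: [498.1, -48.6, 225.5]
eef_rot: [-3.141, -0.0, 1.348]
wrist_force: [-0.4, -0.5, -0.4]
finger_gap: 51.8
finger_force: 45.0
```

>>> {"name": "carry_out", "arguments": {
  "slide": [
    [0,0,0.03],
    [0,0,0.07],
    [0,0,0.11],
    [0,0,0.15],
    [0,0,0.19],
    [0,0,0.215],
    [0,0,0.224],
    [0,0,0.224],
    [0,0,0.224],
    [0,0,0.224]
  ],
  "dr": [
    [0,0,0],
    [0,0,0],
    [0,0,0],
    [0,0,0],
    [0,0,0],
    [0,0,0],
    [0,0,0],
    [0,0,0],
    [0,0,0],
    [0,0,0]
  ],
  "gripper": [45,45,45,45,45,45,45,45,45,45]
}}

```text
clock: 14.37
eef_pos: [498.0, -48.6, 280.9]
eef_rot: [-3.141, 0.0, 1.348]
wrist_force: [-0.5, 0.1, 0.4]
finger_gap: 51.7
finger_force: 45.0
```

```bash
python3 - <<'E'
from h import *
s=read_state(); print(s["clock"],s["eef_pos"],s["eef_rot"],s["wrist_force"],s["finger_gap"],np.abs(s["qd"]).max())
a=camera("scene"); b=camera("side"); print(blobs(a,*RED)[-1:],blobs(b,*RED)); print(blobs(a,*YEL),blobs(b,*YEL))
for n in("scene","side"): m=camera_model(n); print(proj(m,(498.5,-48.6,200)),proj(m,(498.5,-48.6,138)))
E
```

```text
14.3667 [497.97539475 -48.5775332  280.85854126] [-3.14062338e+00  8.18374579e-05  1.34795039e+00] [-0.48718023  0.1352827   0.44864591] 51.7403470443571 0.004247926448760295
[([294, 209, 9, 16, 61], [298.3, 214.0])] [([310, 185, 6, 13, 69], [312.3, 190.6])]
[([283, 163, 4, 13, 34], [285.0, 168.3]), ([250, 164, 26, 36, 514], [262.4, 183.9]), ([311, 189, 23, 25, 476], [321.7, 200.6])] [([335, 157, 14, 18, 218], [341.8, 165.6]), ([374, 206, 22, 24, 450], [384.4, 217.2]), ([318, 224, 23, 25, 490], [329.4, 236.2])]
[276.56097003 168.71743774] [278.12902717 185.98490728]
[343.33919296 164.66888596] [342.80885401 181.36861651]
```

The cap has risen with the gripper, to (341.8,165.6) in the side view, where a centre about 200 mm up should appear. The pin and the loose caps haven't moved.

```bash
python3 -c "
from cell import *
print(sign_off())"
```

```text
the job is handed in; nothing more can be done
None
```

The job is handed in: the pin is home in the fork and released, and the gripper holds the cap upright and still, its underside about 4 cm and its centre about 6 cm above the bottle's mouth, at about 14.5 s.

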